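Unscrew the sweets jar in the condiment caddy

ROBOT

A 6-joint arm with a two-finger parallel gripper is mounted at the origin on the work surface. World frame = base frame: x ahead of the robot, y to its left, z up, the work surface at z = 0. Lengths are in m, angles in degrees, forces in N, time in s.
With the tool pointing down it reaches from about 0.375 to 0.9 m from the base axis. Payload 3.1 kg.
Tool frame: the origin (TCP) lies on the centre line of the jaws, within the pads' length; the fingertips stand 25 mm ahead of it and the grasp point (between the pads) lies 6 mm ahead of it; z points along the fingers, y is the line along which they close (so a half turn about z gives the same grasp; the last joint's range is limited). The gripper opens to 87 mm and grips with 3 to 60 N. Pads are 19 mm wide; open, the fingers measure 117 mm over their backs; the gripper's body (75 mm by 190 mm) begins 51 mm behind the grasp point.
Start: joints at [-78.123, 30.224, 82.088, -0, 67.689, -10.227], TCP at [0.235, -0.579, 0.21] pointing down, gripper open.
Joint ranges: [-176.69, 176.69], [-43.24, 126.21], [12.49, 139.97], [-82, 262], [0, 151.66], [-163.58, 163.58]. Speed limits (degrees/s): [159.86, 159.86, 180, 180, 180, 180].

INTERFACE

Orientations are given as a 3x3 rotation matrix whose columns are the frame's x, y, z axes.
In Python, from rig import * gives the robot as it stands.
- The arm moves only by the tool step_arm, never from a script. Its argument "steps" is a list of rows, each a list of 7 numbers: the shift along the tool's x, y, z normalised to -1 to 1, where 1 is 0.3 m, then the turn, a rotation vector about the tool's x, y, z normalised to -1 to 1, where 1 is 45 degrees, then the gripper's target within -1 to 1 (shut at 1, half-way at 0, fully open at -1). A call has 1 to 8 rows; each row is the pose to reach, as a shift and turn from the pose commanded when the call began, along the tool's axes at that moment; what a row does not reach only later rows make up. A row lasts 1/12 s, in which the tool goes at most 41.7 mm and 7.16 degrees, less where a joint would pass 70% of its speed; a pose out of reach is approached as far as the arm can. A call with a number of a shift or a turn outside -1 to 1 is refused whole. A call with a gripper value outside its range is refused whole. The fingers move at their own pace and stop on an object; the grip force is fixed at half the most. Time passes only in rows, so rows that repeat a pose let the fingers close. It gives the time, the measured TCP pose, the force, the opening and the grip force at its end, in the units of the state.
- read_state(): the state, without advancing time (a new reading comes with each control period).
- capture(name): name is "scene" or "side" or "wrist"; returns a dict with "image" (384x512x3 uint8, red, green, blue), "vertical_fov" (degrees; the focal length in pixels is half the picture's height over the tangent of half this angle, whatever the lens; pixels are square), "cx", "cy" (the principal point, pixels), "k1" (the pictures are not rectified: a ray, as slopes to the right and down, at radius r is drawn at 1 + k1 r^2 times it, then the intrinsics apply), "world_from_camera" (4x4, takes a point from camera to world coordinates); the wrist camera has in their place "T_tool_cam" (4x4, takes a point from camera to tool coordinates, whose origin is the TCP and whose axes are the flange's). Camera axes: x right, y down, z forward; pixel columns grow to the right and rows downward; lengths in m; the calibration is good to about 2 mm. A picture is of the moment at which its call begins: read the wrist's pose just before it. There is no depth.
- hand_in(): hands the job in; it is judged then, once.
The state is a dict: "time_s": time; "joint_positions": joint angles; "qvel": joint speeds; "tau": joint torques, N m; "position": TCP position; "tcp_rot": TCP orientation; "force": force on the tool from outside, world axes, zero at the start; "moment": the same for the moment, N m; "opening": opening from 0.0 (shut) to 1.0 (fully open); "grasp_force": force on a finger pad.
Only numpy, scipy, OpenCV 4.12 (cv2) and the standard library are available. Lean on these libraries where they do the work, as an engineer would, in place of code of your own. Each camera call takes 0.05 s, during which the arm holds its last target. There are 200 camera calls.

TASK

Fold the clear cover of the condiment caddy open until it stands straight up on its stiff hinge, and let go of it there. Then unscrew the tight white cap of the square container that stands braced in one of the caddy's wells, leaving the container down in its well; stop turning once the thread lets go, lift the cap straight up until it is just clear of the rim, and finish still holding it there in the gripper, level and centred over the mouth. Leave everything else on the ledge where it is.

Things in the scene. Friction and masses are not known exactly. Their poses are not given: they have to be found in the camera images.
- caddy: black caddy fixed to the ledge, 160 (x) by 171 mm (y), walls 48 mm high, floor 6 mm; origin at the centre of its underside. Front is -x: two square wells 78 mm wide, centred at x = -36, y = +41.5 and -41.5 mm, one with the square container, one with a lower pot. Trough in the +x half. The wells stop the container turning or tipping but do not hold it down: pulling a cap not yet free lifts it
- cover (a joint): angle of the caddy's clear folding cover, rad: 0 shut, 1.57 straight up, stop at 1.95; starts at 0 to 0.4. Stiff friction hinge, 0.5 N m, plus up to 0.35 N m of weight: stays where it is left. An upside-down clear box 160 x 171 x 79 mm, 3 mm panels, steel edges, over the whole caddy
- cover_handle (a point): middle of the cover's steel bar handle: round, 10 mm thick, 90 mm long, parallel to the hinge (caddy's y), 35 mm out from the front panel and 17 mm below the cover's top when shut. It turns with the cover; pinched from above it can be followed round to upright, the bar turning between the pads
- cover_hinge (a point): centre of the cover's hinge line, on top of the caddy's +x wall, 48 mm above the ledge; the line runs along the caddy's y. The handle goes round it at a radius of 205 mm: 18 deg above level on the caddy's -x side when shut, 108 deg when the cover is upright
- cap_center (a point): centre (half-way up) of the container's round ribbed white cap, 64 mm across, 26 mm high, 40 g; z is its axis. Unscrews anticlockwise seen from above on a coarse three-start thread: tight at first (0.5 to 1 N m), then easy; it rises 2.5 mm, and the thread lets go after 0.85 to 1.1 rad; past 1.65 rad unlifted, its lugs meet the next thread start
- jar_mouth (a point): centre of the rim of the clear square container, z up: body 75 x 75 x 72 mm, neck 46 mm across, rim 98 mm above its underside, 104 mm above the ledge; 0.3 to 0.5 kg with wrapped sweets. Seated, the cap's centre is 1 mm below this point; the cap is clear of the rim when its centre is over 13 mm above it
- pot: bystander: square white ceramic pot 74 x 74 x 62 mm with paper sachets, in the caddy's other well; origin at its underside
- shaker: bystander: small steel salt shaker, 33 mm across, 67 mm high, in the caddy's trough; origin at its underside
- opener: bystander: flat metal bottle opener about 105 mm long, lying in the caddy's trough
- griddle: bystander: round cast-iron griddle 250 mm across with a 100 mm flat handle, 18 mm high, right of the caddy; origin at the middle of its underside
- spoon: bystander: wooden spoon 310 mm long lying left of the caddy
- bowl: bystander: small ceramic bowl 120 mm across, 50 mm high, beyond the caddy; origin at its underside
- mug: bystander: white mug 74 mm across, 80 mm high, at the back left; origin at its underside

How it is judged (in metres and radians):
On the way, in this order (a step that is already met when the one before it is completed fails the run):
1. the cover stands straight up (within 10 degrees) and is let go, the cap still screwed on (value of joint cover between 1.4 and 1.74 rad and contact force between the fingers and cover below 0.2 N and z of cap_center in the frame of jar_mouth below 0.006 m), for 0.2 s.
2. the cap is unscrewed and lifted clear of the rim, the container down in its well (z of cap_center in the frame of jar_mouth between 0.016 and 0.058 m and horizontal distance between cap_center and jar_mouth below 0.015 m and angle between cap_center's own z axis and vertical below 0.2 rad and z of jar_mouth in the frame of caddy between 0.1 and 0.11 m and angle between jar_mouth's own z axis and vertical below 0.06 rad), for 0.2 s.
At the end, for the whole second after the job is handed in: Cover within 10 deg of straight up. Cap held by the fingers alone, a turn of 46 to 134 deg from tight, lower edge 3 to 45 mm above the rim, within 15 mm of the mouth's axis and 11 deg of level. Container upright on its well's floor (rim height within 6 mm) (all of step 2 and value of joint cover between 1.4 and 1.74 rad and angle between the x axis of cap_center and the x axis of jar_mouth, either way round above 0.8 rad and contact force between the fingers and cap above 1 N and contact force between cap and jar below 0.1 N); the arm keeps its last pose, push and grip.
It fails at once if the container is pulled more than 6 mm up out of its well (z of jar_mouth in the frame of caddy above 0.11 m).
It fails at once if a bystander is moved more than 25 mm (distance of any of griddle, spoon, bowl, mug, pot, opener, shaker from where it was at the start of the episode above 0.025 m).
It also fails if it takes over 51 s, if anything falls off the work surface, if the arm or the gripper's body presses on something with over 40 N, if the wrist force passes 120 N, or if a joint passes its speed limit or range.

## Working session

There is one attempt and no reset: what is moved stays moved. The work goes in short steps, Python scripts to look and compute and a tool call to move; the robot and the scene stay as the last step left them, time stands still between calls to the robot, and variables do not carry over. Pictures are saved under pics/ and viewed, at most 10 in all, crops included, and the job is handed in when it is done.

Besides the shell and the picture viewer there is one more tool, called after "Call:" as name(argument=value, ...) on one line, values as JSON. step_arm: Moves the arm, as the interface text tells. Scaled input: -1 to 1 covers 0.3 m each way for a shift and 45 degrees each way for a turn. Its arguments: {"type":"object","properties":{"steps":{"type":"array"}},"required":["steps"]}

```bash
mkdir -p pics; cat > h.py <<'E'
from rig import *
import numpy as np, cv2
def snap(n,f):
    s=read_state(); c=capture(n); cv2.imwrite(f'pics/{f}.png',c['image'][:,:,::-1])
    if 'world_from_camera' in c: T=np.array(c['world_from_camera'])
    else:
        W=np.eye(4); W[:3,:3]=s['tcp_rot']; W[:3,3]=s['position']; T=W@np.array(c['T_tool_cam'])
    np.savez(f'pics/{f}.npz',T=T,i=[c['vertical_fov'],c['cx'],c['cy'],c['k1']])
def cam(f):
    d=np.load(f'pics/{f}.npz'); v,cx,cy,k=d['i']; fl=192/np.tan(np.radians(v)/2)
    return d['T'],fl,cx,cy,k
def ray(f,u,v):
    T,fl,cx,cy,k=cam(f); p=np.array([(u-cx)/fl,(v-cy)/fl]); q=p.copy()
    for _ in range(30): q=p/(1+k*(q@q))
    d=T[:3,:3]@np.r_[q,1]; return T[:3,3],d/np.linalg.norm(d)
def atz(f,u,v,z):
    o,d=ray(f,u,v); return o+d*(z-o[2])/d[2]
def proj(f,P):
    T,fl,cx,cy,k=cam(f); p=np.linalg.inv(T)@np.r_[P,1]; q=p[:2]/p[2]; q=q*(1+k*(q@q)); return q*fl+[cx,cy]
def tri(obs):
    A=0;b=0
    for o in obs:
        c,d=ray(*o); M=np.eye(3)-np.outer(d,d); A=A+M;b=b+M@c
    return np.linalg.solve(A,b)
E
python3 - <<'E'
from h import *
for n in('scene','side','wrist'): snap(n,n+'0'); print(n,cam(n+'0')[0][:3].round(3).tolist(),cam(n+'0')[1:])
a=[cv2.imread(f'pics/{n}0.png') for n in('scene','side')]
cv2.imwrite('pics/s0b.png',cv2.resize(a[0],(800,600)));cv2.imwrite('pics/d0b.png',cv2.resize(a[1],(800,600)))
print(read_state())
E
```

```text
scene [[-0.803, 0.459, -0.381, 1.123], [0.596, 0.614, -0.517, 0.653], [-0.003, -0.642, -0.767, 1.078]] (np.float64(425.1781850317758), np.float64(248.77632114128778), np.float64(195.45101382338456), np.float64(-0.04001327959445599))
side [[-0.903, -0.241, 0.355, 0.238], [-0.429, 0.487, -0.76, 0.846], [0.011, -0.839, -0.544, 0.71]] (np.float64(387.2699600887564), np.float64(252.75077911144334), np.float64(184.39319296170348), np.float64(0.01547224091519821))
wrist [[0.377, -0.899, -0.225, 0.296], [-0.926, -0.367, -0.089, -0.553], [-0.002, 0.242, -0.97, 0.384]] (np.float64(270.76937356703473), np.float64(259.04845077037453), np.float64(193.61331206414968), np.float64(-0.015637422072030713))
{'time_s': 0.15, 'joint_positions': array([-7.81220693e+01,  3.02671569e+01,  8.21388396e+01, -5.26192763e-04,
        6.76901741e+01, -1.02267048e+01]), 'qvel': array([ 0.11509614, -0.06032507, -0.21684486, -0.02526372, -0.03218179,
       -0.07603057]), 'tau': array([ 4.68480557e-04, -4.40430593e+01, -1.76842940e+01,  6.33524638e-02,
        5.52784628e-02, -8.74899342e-05]), 'position': array([ 0.23509645, -0.57847216,  0.20929568]), 'tcp_rot': array([[ 9.26496926e-01,  3.76302168e-01, -3.53794164e-04],
       [ 3.76302223e-01, -9.26495518e-01,  1.64080546e-03],
       [ 2.89649945e-04, -1.65333474e-03, -9.99998591e-01]]), 'force': array([0.01839047, 0.12029023, 0.79556384]), 'moment': array([-0.0180298 ,  0.03105955,  0.01749551]), 'grasp_force': 0.0, 'opening': 1.0002110036140601}
```

View pics/s0b.png

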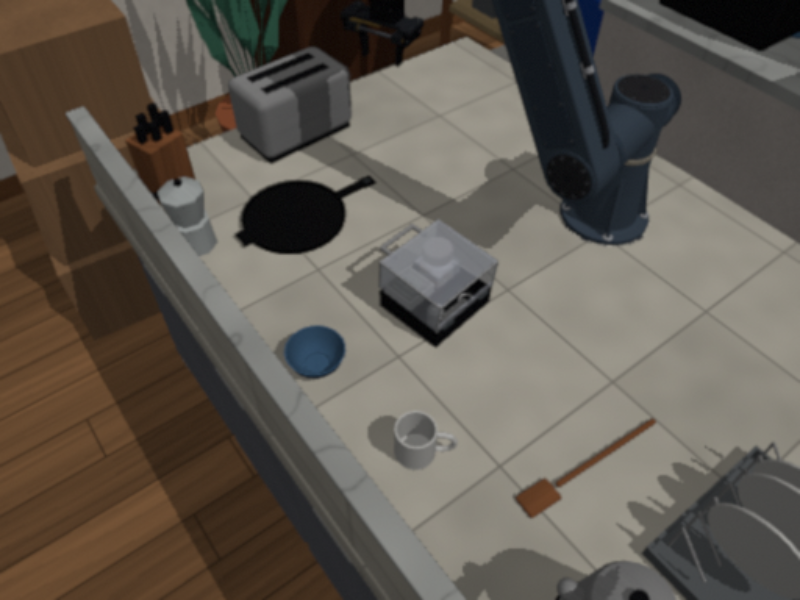

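View pics/d0b.png

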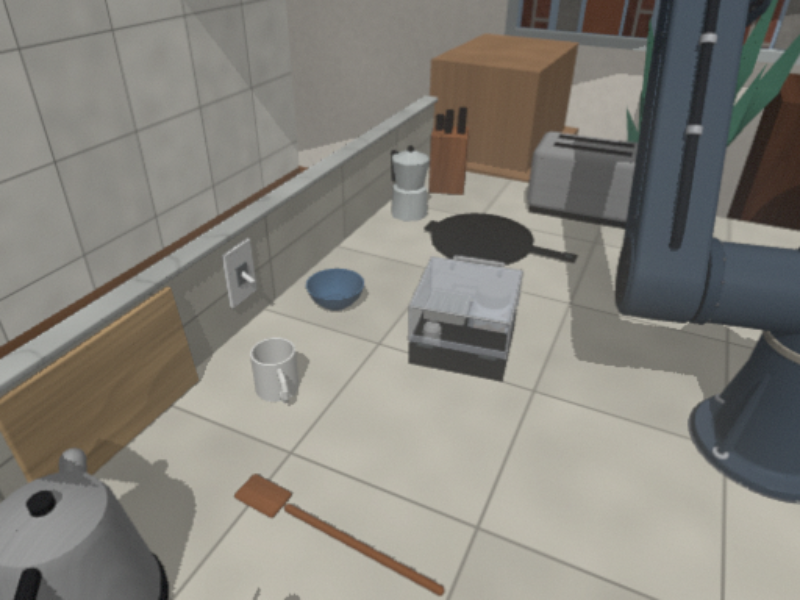

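The cover's handle faces the griddle (world -y): scene ~(385,245), side ~(480,262) at 800 px scale. I'll zoom in on both crops for the fit.

```bash
python3 - <<'E'
from h import *
a=cv2.imread('pics/scene0.png')[130:230,215:325];b=cv2.imread('pics/side0.png')[155:250,250:345]
r=lambda i:cv2.resize(i,(400,int(400*i.shape[0]/i.shape[1])),interpolation=cv2.INTER_CUBIC)
a,b=r(a),r(b);h=max(len(a),len(b));o=np.zeros((h,800,3),np.uint8);o[:len(a),:400]=a;o[:len(b),400:]=b
cv2.imwrite('pics/z.png',cv2.convertScaleAbs(o,alpha=1.3))
E
```

```text
(no output)
```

View pics/z.png

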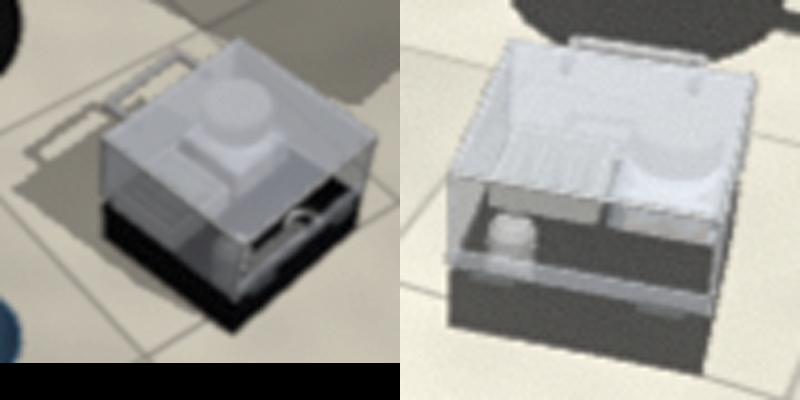

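```bash
cat > fit.py <<'E'
from h import *
from scipy.optimize import least_squares
def cad(p,q): # caddy->world
    c,s=np.cos(p[2]),np.sin(p[2]); return np.array([p[0]+c*q[0]-s*q[1],p[1]+s*q[0]+c*q[1],q[2]])
def cov(p,r,th): # cover local (rel hinge, shut) -> world; opens raising -x side
    c,s=np.cos(th),np.sin(th); x,y,z=r
    return cad(p,[.08+c*x+s*z,y,.048-s*x+c*z])
E
python3 - <<'E'
from fit import *
S=lambda u,v:('scene0',215+u/3.636,130+v/3.636); D=lambda u,v:('side0',250+(u-400)/4.2105,155+v/4.2105)
h=.0855
obs=[('c',(.08,-h,0),S(235,333)),('c',(-.08,-h,0),S(105,238)),('c',(.08,-h,0),D(450,327)),('c',(.08,h,0),D(703,374)),
('v',(-.16,h,.079),S(240,40)),('v',(0,h,.079),S(375,138)),('v',(0,-h,.079),S(238,238)),('v',(-.16,-h,.079),S(103,140)),
('v',(-.16,-h,.079),D(510,42)),('v',(-.16,h,.079),D(755,75)),('v',(0,-h,.079),D(447,178)),('v',(0,h,.079),D(718,220)),
('v',(-.195,-.045,.062),S(105,105)),('v',(-.195,.045,.062),S(180,55)),('v',(-.195,-.045,.062),D(573,40)),('v',(-.195,.045,.062),D(706,58))]
def res(p): return np.concatenate([proj(o[0],cad(p,q) if k=='c' else cov(p,q,p[3]))-o[1:] for k,q,o in obs])
x0=np.r_[atz('scene0',215+65,130+65,.05)[:2],1.57,.1]
r=least_squares(res,x0,loss='soft_l1');p=r.x;print(x0,p,np.degrees(p[2:]));print(res(p).reshape(-1,2).round(1).tolist())
print('handle',cov(p,(-.195,0,.062),p[3]),'hinge',cad(p,(.08,0,.048)),'cap',cad(p,(-.036,.0415,.103)))
np.save('p.npy',p)
E
```

```text
[0.53209718 0.01677661 1.57       0.1       ] [ 0.5025174  -0.02400778  1.72986703  0.04826104] [99.11407994  2.76515375]
[[-0.4, -0.1], [-0.8, -1.1], [-1.2, -0.1], [-0.8, 0.7], [-0.6, -1.4], [0.7, -2.1], [2.0, 0.8], [0.1, -1.7], [-0.6, -0.0], [-0.6, 1.1], [0.2, -0.9], [0.7, 0.5], [0.6, -1.0], [-0.7, -1.2], [-0.0, 1.2], [-2.0, 1.4]]
handle [ 0.52022373 -0.13437845  0.11933506] hinge [0.48984534 0.05498221 0.048     ] cap [ 0.46724376 -0.06612691  0.103     ]
```

Call:
step_arm(steps=[[0.1,-0.07,-0.01,0,0,0,-1],[0.2,-0.14,-0.03,0,0,0,-1],[0.3,-0.21,-0.04,0,0,0,-1],[0.4,-0.28,-0.05,0,0,0,-0.5],[0.5,-0.35,-0.06,0,0,0,0],[0.6,-0.42,-0.07,0,0,0,0.425],[0.68,-0.48,-0.07,0,0,0,0.425],[0.72,-0.51,-0.07,0,0,0,0.425]])

```text
time_s: 0.82
position: [0.3788, -0.3521, 0.231]
tcp_rot: [[0.926, 0.379, -0.0], [0.379, -0.926, 0.002], [0.001, -0.002, -1.0]]
force: [-0.2, -0.0, -0.1]
opening: 0.706
grasp_force: 0.0
```

Call:
step_arm(steps=[[0.1,-0.07,-0.01,0,0,0.05,0.425],[0.2,-0.14,-0.03,0,0,0.1,0.425],[0.3,-0.21,-0.04,0,0,0.15,0.425],[0.4,-0.28,-0.05,0,0,0.2,0.425],[0.5,-0.35,-0.06,0,0,0.25,0.425],[0.6,-0.42,-0.07,0,0,0.29,0.425],[0.68,-0.48,-0.07,0,0,0.29,0.425],[0.72,-0.51,-0.07,0,0,0.29,0.425]])

```text
time_s: 1.48
position: [0.5216, -0.1296, 0.2521]
tcp_rot: [[0.987, 0.16, 0.001], [0.16, -0.987, 0.001], [0.001, -0.001, -1.0]]
force: [0.9, 0.3, -0.4]
opening: 0.297
grasp_force: 0.0
```

Call:
step_arm(steps=[[0,0,0,0,0,0,0.425],[0,0,0,0,0,0,0.425]])

```text
time_s: 1.65
position: [0.5202, -0.1323, 0.2518]
tcp_rot: [[0.987, 0.16, -0.001], [0.16, -0.987, -0.0], [-0.001, 0.0, -1.0]]
force: [0.1, 0.5, 0.3]
opening: 0.289
grasp_force: 0.0
```

```bash
python3 - <<'E'
from fit import *
snap('wrist','w1'); s=read_state(); print(s['position'],s['tcp_rot'].round(3).tolist(),s['opening'],s['joint_positions'].round(0),s['force'])
p=np.load('p.npy')
for y in(-.045,0,.045): print(proj('w1',cov(p,(-.195,y,.062),p[3])))
cv2.imwrite('pics/w1b.png',cv2.resize(cv2.imread('pics/w1.png'),(800,600)))
E
```

```text
[ 0.51988742 -0.13309815  0.25177827] [[0.987, 0.158, -0.001], [0.158, -0.987, -0.0], [-0.001, 0.0, -1.0]] 0.29016830600874555 [-26.  21.  92.  -0.  68.  55.] [ 0.21879536 -0.52192015 -0.39787916]
[261.48224786 145.44538128]
[261.31104534 184.69550763]
[261.14995159 221.32561033]
```

View pics/w1b.png

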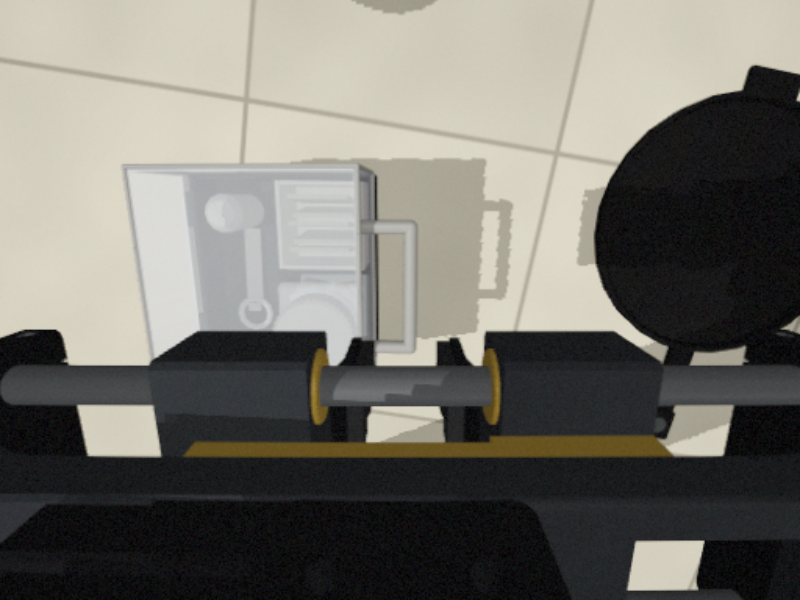

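The wrist view confirms the fit: the bar runs from (411,224) to (411,348) at 800 px scale, about 2 px from prediction. I'll refit with these points included.

```bash
python3 - <<'E'
from fit import *
S=lambda u,v:('scene0',215+u/3.636,130+v/3.636); D=lambda u,v:('side0',250+(u-400)/4.2105,155+v/4.2105); W=lambda u,v:('w1',u*.64,v*.64)
h=.0855
obs=[('c',(.08,-h,0),S(235,333)),('c',(-.08,-h,0),S(105,238)),('c',(.08,-h,0),D(450,327)),('c',(.08,h,0),D(703,374)),
('v',(-.16,h,.079),S(240,40)),('v',(0,h,.079),S(375,138)),('v',(0,-h,.079),S(238,238)),('v',(-.16,-h,.079),S(103,140)),
('v',(-.16,-h,.079),D(510,42)),('v',(-.16,h,.079),D(755,75)),('v',(0,-h,.079),D(447,178)),('v',(0,h,.079),D(718,220)),
('v',(-.195,-.045,.062),S(105,105)),('v',(-.195,.045,.062),S(180,55)),('v',(-.195,-.045,.062),D(573,40)),('v',(-.195,.045,.062),D(706,58)),
('v',(-.195,-.045,.062),W(411,224)),('v',(-.195,.045,.062),W(411,348)),('v',(-.16,-h,.079),W(361,165)),('v',(0,-h,.079),W(124,165))]
w=np.ones(len(obs));
def res(p): return np.concatenate([proj(o[0],cad(p,q) if k=='c' else cov(p,q,p[3]))-o[1:] for k,q,o in obs])
r=least_squares(res,np.load('p.npy'),loss='soft_l1');p=r.x;print(p,np.degrees(p[2:]));print(res(p).reshape(-1,2)[-8:].round(1).tolist())
np.save('p.npy',p)
hd=cov(p,(-.195,0,.062),p[3]);print('handle',hd,'hinge',cad(p,(.08,0,.048)),'cap',cad(p,(-.036,.0415,.103)))
s=read_state();d=hd+[0,0,.004]-s['position'];print('shift tool norm',s['tcp_rot'].T@d/.3)
E
```

```text
[ 0.50369051 -0.02515269  1.72603694  0.04362024] [98.89463221  2.49925585]
[[0.1, -1.0], [-1.2, -1.2], [-0.1, 1.1], [-2.1, 1.4], [0.1, 1.5], [-0.7, -2.1], [-1.9, 0.4], [0.6, 0.5]]
handle [ 0.52102486 -0.1359154   0.11844428] hinge [0.49132108 0.05388526 0.048     ] cap [ 0.46825582 -0.06713641  0.103     ]
shift tool norm [0.00269931 0.00980109 0.43111239]
```

Call:
step_arm(steps=[[0,0.01,0.1,0,0,0,0.425],[0,0.01,0.2,0,0,0,0.425],[0,0.01,0.28,0,0,0,0.425],[0,0.01,0.35,0,0,0,0.425],[0,0.01,0.4,0,0,0,0.425],[0,0.01,0.43,0,0,0,0.425],[0,0.01,0.43,0,0,0,0.425],[0,0.01,0.43,0,0,0,0.425]])

```text
time_s: 2.37
position: [0.5206, -0.1368, 0.123]
tcp_rot: [[0.988, 0.156, -0.0], [0.156, -0.988, 0.0], [-0.0, -0.0, -1.0]]
force: [1.1, 0.4, 0.3]
opening: 0.287
grasp_force: 0.0
```

Call:
step_arm(steps=[[0,0,0,0,0,0,1],[0,0,0,0,0,0,1],[0,0,0,0,0,0,1],[0,0,0,0,0,0,1],[0,0,0,0,0,0,1]])

```text
time_s: 2.78
position: [0.5211, -0.136, 0.1236]
tcp_rot: [[0.988, 0.158, 0.001], [0.158, -0.988, -0.0], [0.001, 0.001, -1.0]]
force: [-0.3, 0.3, 0.2]
opening: 0.031
grasp_force: 0.0
```

The fingers closed past the bar's thickness, so they missed it. I'll take another look.

```bash
python3 - <<'E'
from h import *
snap('side','d2');snap('wrist','w2');snap('scene','s2')
r=lambda i:cv2.resize(i,(400,300),interpolation=cv2.INTER_CUBIC)
a=r(cv2.imread('pics/side2.png') if 0 else cv2.imread('pics/d2.png')[130:250,230:390]);c=r(cv2.imread('pics/s2.png')[115:235,200:360])
b=cv2.imread('pics/w2.png')[130:330,130:400];b=cv2.resize(b,(400,296));b=cv2.copyMakeBorder(b,0,4,0,0,0)
cv2.imwrite('pics/z2.png',np.vstack([np.hstack([a,c]),np.hstack([b,b*0])]));print(read_state()['force'],read_state()['opening'])
E
```

```text
[-0.30224795 -0.13543833 -0.32038792] 0.011234809879988957
```

View pics/z2.png

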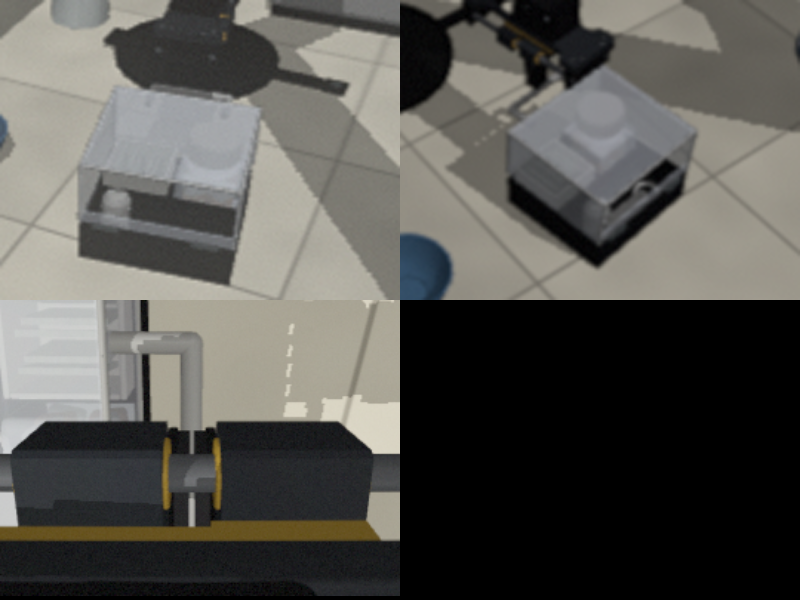

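```bash
python3 - <<'E'
from fit import *
s=read_state();R=s['tcp_rot'];t=s['position'];p=np.load('p.npy');print(t,p)
S=lambda u,v:(200+(u-400)*.4,115+v*.4);D=lambda u,v:(230+u*.4,130+v*.4)
for f,o in(('d2',(230,130,0)),('s2',(200,115,400))):
  for n,P in(('tcp',t),('tip',t+R@[0,0,.025])): q=proj(f,P);print(f,n,(q-o[:2])/.4+[o[2],0])
  for y in(-.045,.045):
    q=proj(f,cov(p,(-.195,y,.062),p[3]));print(f,'bar',y,(q-o[:2])/.4+[o[2],0])
print(tri([('w1',263,143.4),('w2',259.6,160.)]), cov(p,(-.195,-.045,.062),p[3]))
for f in('w1','w2'): print(f,proj(f,cov(p,(-.195,-.045,.062),p[3])),proj(f,t+R@[0,0,.025]))
E
python3 - <<'E'
import cv2,numpy as np
r=lambda i:cv2.resize(i,(400,560),interpolation=cv2.INTER_CUBIC)
import os;os.chdir('.')
a=cv2.imread('pics/d2.png')[135:191,270:310];c=cv2.imread('pics/s2.png')[125:181,235:275]
cv2.imwrite('pics/z3.png',cv2.convertScaleAbs(np.hstack([r(a),r(c)]),alpha=1.8))
E
```

```text
[ 0.52084433 -0.13585655  0.12325156] [ 0.50369051 -0.02515269  1.72603694  0.04362024]
d2 tcp [189.57910011  91.31139427]
d2 tip [187.82445916 109.05088825]
d2 bar -0.045 [152.49602003  89.03971957]
d2 bar 0.045 [226.41096124 100.46115253]
s2 tcp [534.64259447  86.79318375]
s2 tip [534.52629222 100.64464586]
s2 bar -0.045 [509.89293574 107.19521301]
s2 bar 0.045 [558.33860352  72.37642195]
[ 0.56980843 -0.12765707  0.16445534] [ 0.5654837  -0.1289576   0.11844428]
w1 [263.09412233 144.90075906] [262.44218579 180.79685295]
w2 [260.09165495 158.31715455] [259.60314575 213.56971587]
```

View pics/z3.png

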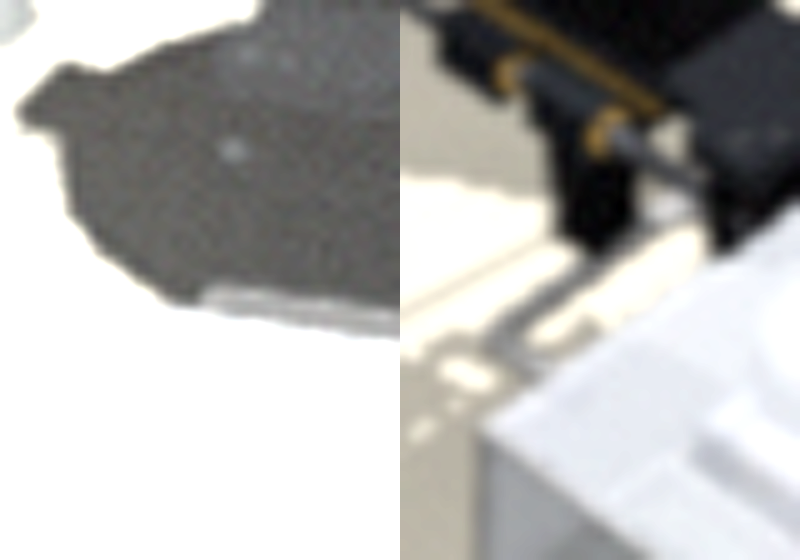

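```bash
python3 - <<'E'
from fit import *
s=read_state();R=s['tcp_rot'];t=s['position']
for x in(.0095,0):
  for z in(-.02,0,.005,.015,.025,.035): q=proj('w2',t+R@[x,0,z]);print(x,z,((q-130)*1.4815+[0,300]).round())
# model-free triangulation of bar corner & cover corners
S=lambda u,v:('scene0',215+u/3.636,130+v/3.636); D=lambda u,v:('side0',250+(u-400)/4.2105,155+v/4.2105); W=lambda u,v:('w1',u*.64,v*.64)
p=np.load('p.npy')
for n,o,m in(('bar-',[S(105,105),D(573,40),W(411,224)],(-.195,-.045,.062)),('bar+',[S(180,55),D(706,58),W(411,348)],(-.195,.045,.062)),('c--',[S(103,140),D(510,42),W(361,165)],(-.16,-.0855,.079)),('c+-',[S(238,238),D(447,178),W(124,165)],(0,-.0855,.079))):
  print(n,tri(o[:2]).round(4),tri(o[::2]).round(4),tri(o[1:]).round(4),cov(p,m,p[3]).round(4))
a=cv2.imread('pics/w2.png')[195:265,215:305];cv2.imwrite('pics/z4.png',cv2.convertScaleAbs(cv2.resize(a,(720,560),interpolation=cv2.INTER_CUBIC),alpha=2.5))
E
```

```text
0.0095 -0.02 [192. 436.]
0.0095 0 [192. 421.]
0.0095 0.005 [192. 418.]
0.0095 0.015 [192. 412.]
0.0095 0.025 [192. 406.]
0.0095 0.035 [192. 401.]
0 -0.02 [192. 458.]
0 0 [192. 441.]
0 0.005 [192. 437.]
0 0.015 [192. 430.]
0 0.025 [192. 424.]
0 0.035 [192. 418.]
bar- [ 0.5668 -0.1275  0.1201] [ 0.5666 -0.1285  0.115 ] [ 0.5665 -0.1289  0.1221] [ 0.5655 -0.129   0.1184]
bar+ [ 0.4733 -0.1407  0.1205] [ 0.4701 -0.1448  0.108 ] [ 0.4733 -0.1448  0.1225] [ 0.4766 -0.1429  0.1184]
c-- [ 0.5993 -0.0858  0.1316] [ 0.5999 -0.0876  0.1259] [ 0.5998 -0.0895  0.1325] [ 0.6    -0.0874  0.1339]
c+- [0.5753 0.0659 0.1218] [0.5769 0.0686 0.1299] [0.5749 0.0726 0.1241] [0.5753 0.0705 0.1269]
```

View pics/z4.png

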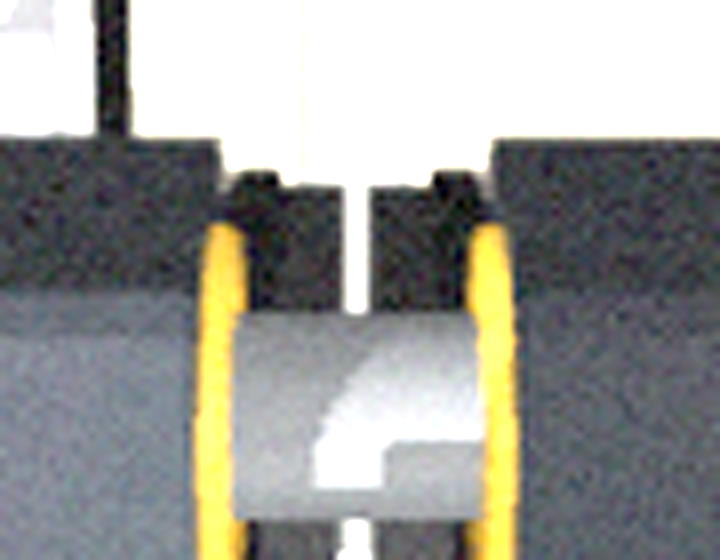

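The fingertips close above the bar: it passes beneath the tips at (355,180) in the crop, and no bar shows in front of the fingers. I'll open, go about 20 mm lower and close again.

Call:
step_arm(steps=[[0,0,0,0,0,0,0.425],[0,0,0,0,0,0,0.425],[0,0,0,0,0,0,0.425],[0,0,0.02,0,0,0,0.425],[0,0,0.04,0,0,0,0.425],[0,0,0.06,0,0,0,0.425],[0,0,0.06,0,0,0,0.425]])

```text
time_s: 3.52
position: [0.5197, -0.1354, 0.1034]
tcp_rot: [[0.988, 0.157, -0.003], [0.157, -0.988, 0.001], [-0.003, -0.002, -1.0]]
force: [-0.4, 0.1, 0.4]
opening: 0.282
grasp_force: 0.0
```

Call:
step_arm(steps=[[0,0,0,0,0,0,1],[0,0,0,0,0,0,1],[0,0,0,0,0,0,1],[0,0,0,0,0,0,1],[0,0,0,0,0,0,1]])

```text
time_s: 3.93
position: [0.5209, -0.1357, 0.1051]
tcp_rot: [[0.988, 0.157, 0.0], [0.157, -0.988, 0.0], [0.0, -0.0, -1.0]]
force: [0.7, 1.0, -0.7]
opening: 0.102
grasp_force: 30.0
```

Bar gripped (9 mm opening, 30 N). Now I follow the arc.

Call:
step_arm(steps=[[0,-0.017,-0.041,0,0,0,1],[0,-0.036,-0.082,0,0,0,1],[0,-0.058,-0.121,0,0,0,1],[0,-0.082,-0.158,0,0,0,1],[0,-0.109,-0.194,0,0,0,1],[0,-0.138,-0.228,0,0,0,1],[0,-0.17,-0.26,0,0,0,1],[0,-0.203,-0.29,0,0,0,1]])

```text
time_s: 4.6
position: [0.5111, -0.0743, 0.1926]
tcp_rot: [[0.988, 0.157, 0.0], [0.157, -0.988, 0.001], [0.001, -0.001, -1.0]]
force: [4.9, 4.7, -11.8]
opening: 0.101
grasp_force: 30.0
```

Call:
step_arm(steps=[[0,-0.035,-0.028,0,0,0,1],[0,-0.072,-0.053,0,0,0,1],[0,-0.11,-0.076,0,0,0,1],[0,-0.15,-0.096,0,0,0,1],[0,-0.192,-0.113,0,0,0,1],[0,-0.234,-0.128,0,0,0,1],[0,-0.277,-0.14,0,0,0,1],[0,-0.32,-0.15,0,0,0,1]])

```text
time_s: 5.27
position: [0.4964, 0.0195, 0.238]
tcp_rot: [[0.987, 0.158, 0.002], [0.158, -0.987, -0.002], [0.001, 0.002, -1.0]]
force: [4.3, 0.4, -9.9]
opening: 0.1
grasp_force: 30.0
```

Call:
step_arm(steps=[[0,-0.047,-0.007,0,0,0,1],[0,-0.095,-0.01,0,0,0,1],[0,-0.142,-0.01,0,0,0,1],[0,-0.19,-0.007,0,0,0,1],[0,-0.237,0,0,0,0,1],[0,-0.284,0.01,0,0,0,1],[0,-0.324,0.021,0,0,0,1],[0,-0.363,0.035,0,0,0,1]])

```text
time_s: 5.93
position: [0.4795, 0.1279, 0.2287]
tcp_rot: [[0.988, 0.158, 0.003], [0.158, -0.988, 0.0], [0.003, 0.0, -1.0]]
force: [1.4, 0.9, 5.9]
opening: 0.068
grasp_force: 27.4
```

Call:
step_arm(steps=[[0,0,0,0,0,0,1],[0,0,0,0,0,0,1],[0,0,0,0,0,0,1]])

```text
time_s: 6.18
position: [0.4792, 0.1295, 0.2282]
tcp_rot: [[0.988, 0.157, 0.002], [0.157, -0.988, 0.005], [0.003, -0.004, -1.0]]
force: [1.5, 6.0, 4.9]
opening: 0.063
grasp_force: 25.7
```

```bash
python3 - <<'E'
from fit import *
snap('scene','s3');snap('side','d3')
p=np.load('p.npy');h=.0855
s=read_state();print(s['position'],s['force'],s['opening'])
im=[]
for f in('s3','d3'):
  a=cv2.resize(cv2.imread(f'pics/{f}.png'),None,fx=4,fy=4,interpolation=cv2.INTER_CUBIC)
  for th,c in((1.4,(0,0,255)),(1.57,(0,255,0)),(1.74,(255,0,0))):
    P=[proj(f,cov(p,q,th))*4 for q in((-.16,-h,.079),(-.16,h,.079),(-.16,h,0),(-.16,-h,0))]
    cv2.polylines(a,[np.int32(P)],True,c,1)
  m=proj(f,cov(p,(-.1,0,.04),1.57))*4;x,y=np.int32(m);im.append(a[max(y-260,0):][:520,max(x-200,0):][:,:400])
hh=min(len(i) for i in im);cv2.imwrite('pics/z5.png',np.hstack([i[:hh] for i in im]))
E
```

```text
[0.47924149 0.12944672 0.22817611] [1.7460502  6.2752786  4.98884893] 0.062083530300651626
```

View pics/z5.png

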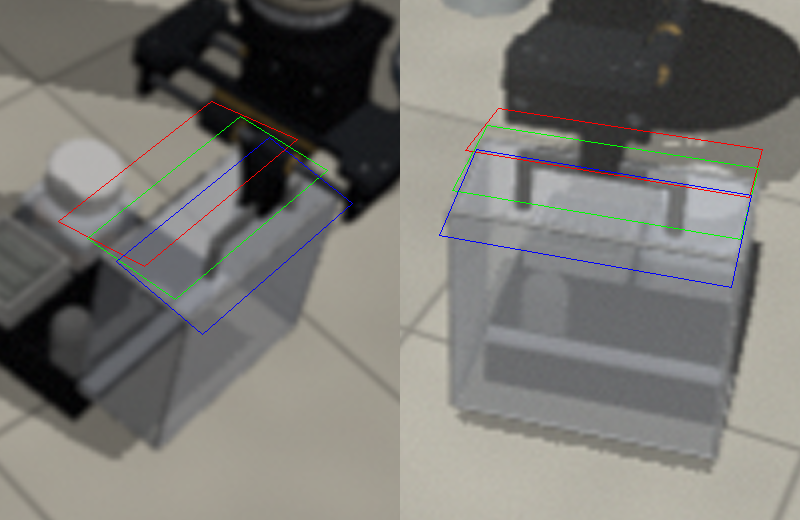

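Cover is at about 1.64 rad in the side view (near top edge at (452,213)–(738,256), between the green and blue outlines). Releasing it and going up.

Call:
step_arm(steps=[[0,0,0,0,0,0,0.5],[0,0,0,0,0,0,0.5],[0,0,0,0,0,0,0.5],[0,0,-0.05,0,0,0,0.4],[0,0,-0.12,0,0,0,0.2],[0,0,-0.2,0,0,0,0],[0,0,-0.25,0,0,0,-1],[0,0,-0.25,0,0,0,-1]])

```text
time_s: 6.95
position: [0.4802, 0.1265, 0.3045]
tcp_rot: [[0.988, 0.157, 0.005], [0.157, -0.988, -0.0], [0.005, 0.001, -1.0]]
force: [0.3, 0.1, 0.1]
opening: 0.513
grasp_force: 0.0
```

```bash
python3 - <<'E'
from fit import *
snap('scene','s4');snap('side','d4')
p=np.load('p.npy');h=.0855
s=read_state();print(s['position'],s['tcp_rot'].round(3).tolist(),s['force'],s['opening'],s['joint_positions'])
im=[]
for f in('s4','d4'):
  a=cv2.resize(cv2.imread(f'pics/{f}.png'),None,fx=4,fy=4,interpolation=cv2.INTER_CUBIC)
  for th,c in((1.57,(0,255,0)),(1.74,(255,0,0))):
    P=[proj(f,cov(p,q,th))*4 for q in((-.16,-h,.079),(-.16,h,.079))]
    cv2.polylines(a,[np.int32(P)],True,c,1)
  P=[proj(f,cad(p,(-.036+.032*np.cos(t),.0415+.032*np.sin(t),.116)))*4 for t in np.linspace(0,6.28,40)]
  cv2.polylines(a,[np.int32(P)],True,(0,0,255),1)
  x,y=np.int32(proj(f,cov(p,(-.1,0,.04),1.4))*4);im.append(a[max(y-260,0):][:520,max(x-220,0):][:,:400])
hh=min(len(i) for i in im);cv2.imwrite('pics/z6.png',np.hstack([i[:hh] for i in im]))
E
```

```text
[0.47815381 0.12642469 0.30124375] [[0.988, 0.157, -0.001], [0.157, -0.988, -0.0], [-0.001, 0.0, -1.0]] [ 0.33354626  1.14107318 -0.49722356] 0.6074954895068746 [ 1.85634458e+00  1.40104876e+01  9.33033917e+01 -2.46815806e-02
  7.27493698e+01  8.28159103e+01]
```

View pics/z6.png

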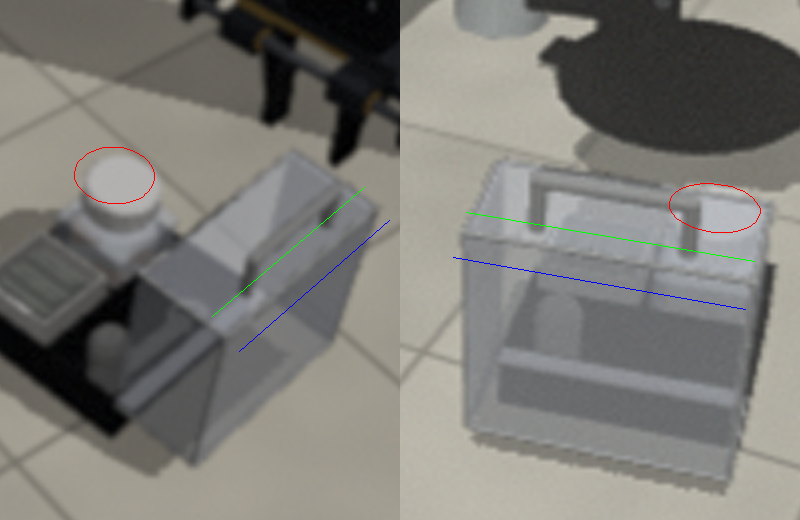

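The cover stands at about 1.64 rad, released (both views, between the green and blue lines). The cap's prediction (red) is within a few mm. Moving to look at the cap from close by.

Call:
step_arm(steps=[[-0.05,0.07,0,0,0,0.14,-1],[-0.1,0.14,0,0,0,0.28,-1],[-0.15,0.21,0,0,0,0.42,-1],[-0.2,0.28,0,0,0,0.56,-1],[-0.25,0.35,0,0,0,0.7,-1],[-0.3,0.41,0,0,0,0.84,-1],[-0.34,0.465,0,0,0,0.84,-1],[-0.34,0.465,0,0,0,0.84,-1]])

```text
time_s: 7.72
position: [0.3972, -0.0289, 0.2998]
tcp_rot: [[0.875, -0.484, -0.006], [-0.484, -0.875, 0.0], [-0.005, 0.003, -1.0]]
force: [-0.0, 0.0, -0.5]
opening: 0.998
grasp_force: 0.0
```

Call:
step_arm(steps=[[0,0,0,0,0,0,-1],[0,0,0,0,0,0,-1]])

```text
time_s: 7.88
position: [0.3997, -0.0267, 0.3006]
tcp_rot: [[0.877, -0.481, -0.002], [-0.481, -0.877, 0.001], [-0.002, -0.0, -1.0]]
force: [-0.3, -0.6, 0.2]
opening: 0.999
grasp_force: 0.0
```

```bash
python3 - <<'E'
from fit import *
snap('wrist','w5');p=np.load('p.npy')
s=read_state();print(s['position'],s['tcp_rot'].round(3).tolist(),s['opening'],s['joint_positions'].round(0))
c=proj('w5',cad(p,(-.036,.0415,.116)));e=proj('w5',cad(p,(-.004,.0415,.116)));print('pred',c,np.linalg.norm(e-c))
g=cv2.imread('pics/w5.png',0).astype(float)
# radial-edge search for top circle: maximise mean gradient along projected circle over (x,y) of cap top at z=.116
gx=cv2.Sobel(cv2.GaussianBlur(g,(0,0),1),cv2.CV_64F,1,0);gy=cv2.Sobel(cv2.GaussianBlur(g,(0,0),1),cv2.CV_64F,0,1)
t=np.linspace(0,2*np.pi,90,endpoint=False);best=[]
c0=cad(p,(-.036,.0415,.116))
for z in(.112,.116,.120):
 for dx in np.arange(-.014,.0141,.001):
  for dy in np.arange(-.014,.0141,.001):
   C=c0+[dx,dy,0];C[2]=z
   P=np.array([proj('w5',C+.032*np.array([np.cos(a),np.sin(a),0])) for a in t[::3]]);q=proj('w5',C)
   n=P-q;n/=np.linalg.norm(n,axis=1)[:,None];i=np.int32(P.round());ok=(i[:,0]>0)&(i[:,0]<511)&(i[:,1]>0)&(i[:,1]<383)
   if ok.sum()<20: continue
   v=np.abs(gx[i[ok,1],i[ok,0]]*n[ok,0]+gy[i[ok,1],i[ok,0]]*n[ok,1]);best.append((np.minimum(v,150).mean(),z,*C[:2],*q))
best.sort(reverse=True)
for b in best[:6]:print(np.round(b,4))
a=cv2.imread('pics/w5.png');q=np.int32(best[0][4:])
P=[proj('w5',np.r_[best[0][2:4],best[0][1]]+.032*np.array([np.cos(a_),np.sin(a_),0]))*1.5625 for a_ in t]
a=cv2.resize(a,(800,600));cv2.polylines(a,[np.int32(P)],True,(0,0,255),1);cv2.imwrite('pics/w5b.png',a)
E
```

```text
[ 0.39999015 -0.02653486  0.30084805] [[0.877, -0.48, -0.002], [-0.48, -0.877, 0.001], [-0.002, -0.0, -1.0]] 0.999249797929227 [-20.   5. 104.   0.  70.  99.]
pred [261.41484336 114.3803115 ] 25.113839474436265
[ 1.170930e+02  1.200000e-01  4.663000e-01 -6.210000e-02  2.587293e+02
  1.176640e+02]
[ 1.167357e+02  1.200000e-01  4.673000e-01 -6.210000e-02  2.583495e+02
  1.169462e+02]
[ 1.163107e+02  1.200000e-01  4.683000e-01 -6.210000e-02  2.579693e+02
  1.162276e+02]
[ 1.161560e+02  1.200000e-01  4.673000e-01 -6.310000e-02  2.590425e+02
  1.165527e+02]
[ 1.159225e+02  1.200000e-01  4.673000e-01 -6.110000e-02  2.576570e+02
  1.173395e+02]
[ 1.150379e+02  1.200000e-01  4.663000e-01 -6.110000e-02  2.580370e+02
  1.180568e+02]
```

Cap centre measured at (0.467, -0.063). From the handle grip, the real fingertips sit about at the TCP or just behind it, so I'll descend in stages and watch the force.

Call:
step_arm(steps=[[0.08,0,0.02,0,0,0,-1],[0.17,0,0.08,0,0,0,-1],[0.23,0,0.16,0,0,0,-1],[0.255,0,0.26,0,0,0,-1],[0.255,0,0.36,0,0,0,-1],[0.255,0,0.45,0,0,0,-1],[0.255,0,0.5,0,0,0,-1],[0.255,0,0.5,0,0,0,-1]])

```text
time_s: 8.6
position: [0.4649, -0.062, 0.148]
tcp_rot: [[0.878, -0.479, -0.008], [-0.479, -0.878, 0.003], [-0.009, 0.001, -1.0]]
force: [0.4, 0.4, 0.7]
opening: 1.001
grasp_force: 0.0
```

Call:
step_arm(steps=[[0,0,0.03,0,0,0,-1],[0,0,0.06,0,0,0,-1],[0,0,0.1,0,0,0,-1],[0,0,0.13,0,0,0,-1],[0,0,0.16,0,0,0,-1],[0,0,0.17,0,0,0,-1],[0,0,0.17,0,0,0,-1]])

```text
time_s: 9.18
position: [0.4669, -0.0639, 0.1]
tcp_rot: [[0.877, -0.481, -0.001], [-0.481, -0.877, 0.0], [-0.001, 0.0, -1.0]]
force: [-0.2, 0.3, 0.6]
opening: 0.999
grasp_force: 0.0
```

```bash
python3 - <<'E'
from fit import *
snap('scene','s6');snap('side','d6')
s=read_state();t=s['position'];R=s['tcp_rot'];print(t,R.round(3).tolist(),s['force'],s['opening'],s['joint_positions'].round())
im=[]
for f in('s6','d6'):
  a=cv2.resize(cv2.imread(f'pics/{f}.png'),None,fx=6,fy=6,interpolation=cv2.INTER_CUBIC)
  C=proj(f,t)
  for sg in(-1,1):
    for z,c in((.025,(0,0,255)),(0,(0,255,0)),(-.02,(255,0,0))):
      q=np.int32(proj(f,t+R@[0,sg*.045,z])*6);cv2.circle(a,q,3,c,-1)
  x,y=np.int32(C*6);im.append(cv2.convertScaleAbs(a[max(y-250,0):][:500,max(x-200,0):][:,:400],alpha=1.6))
cv2.imwrite('pics/z7.png',np.hstack(im))
E
```

```text
[ 0.46750872 -0.06414576  0.10072086] [[0.877, -0.481, 0.0], [-0.481, -0.877, -0.0], [0.0, -0.0, -1.0]] [ 0.67839663 -0.67869498  0.90797586] 1.0024098229323593 [-21.  29. 110.   0.  41.  97.]
```

View pics/z7.png

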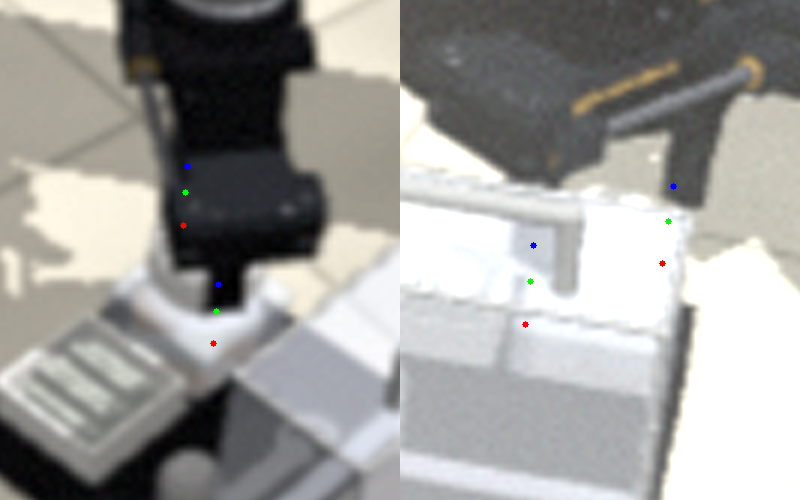

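The side view shows the right fingertip's bottom at (685,207), about 6 mm above the TCP mark, so the tips are at z≈0.107. I'll go 14 mm lower and close.

Call:
step_arm(steps=[[0,0,0.015,0,0,0,-1],[0,0,0.03,0,0,0,-1],[0,0,0.047,0,0,0,-1],[0,0,0.047,0,0,0,-1],[0,0,0.047,0,0,0,-1]])

```text
time_s: 9.7
position: [0.4669, -0.0639, 0.0861]
tcp_rot: [[0.877, -0.481, -0.001], [-0.481, -0.877, 0.0], [-0.001, 0.0, -1.0]]
force: [0.7, -0.6, -1.1]
opening: 1.0
grasp_force: 0.0
```

Call:
step_arm(steps=[[0,0,0,0,0,0,1],[0,0,0,0,0,0,1],[0,0,0,0,0,0,1],[0,0,0,0,0,0,1],[0,0,0,0,0,0,1]])

```text
time_s: 10.12
position: [0.4672, -0.0645, 0.0866]
tcp_rot: [[0.877, -0.48, -0.0], [-0.48, -0.877, -0.001], [0.0, 0.001, -1.0]]
force: [-1.3, -1.3, 0.3]
opening: 0.731
grasp_force: 30.0
```

```bash
python3 -c "
from h import *
s=read_state();print(s)"
```

```text
{'time_s': 10.1167, 'joint_positions': array([-2.14357776e+01,  3.06028876e+01,  1.10211688e+02, -9.24362976e-02,
        3.91664629e+01,  9.73284147e+01]), 'qvel': array([-0.1267043 ,  0.13282482,  0.16230488,  0.30883373,  0.19480982,
       -0.01225764]), 'tau': array([ 8.66219513e-01, -3.57194567e+01, -8.98410112e+00,  4.58879275e-01,
       -1.39649436e-01, -5.67197101e-03]), 'position': array([ 0.46722866, -0.06454092,  0.08663864]), 'tcp_rot': array([[ 8.77208741e-01, -4.80109176e-01, -6.37395814e-05],
       [-4.80108962e-01, -8.77208208e-01, -1.06962591e-03],
       [ 4.57624330e-04,  9.68887140e-04, -9.99999426e-01]]), 'force': array([-1.29478186, -1.31323496,  0.32489049]), 'moment': array([-0.23786275,  0.25274798, -0.03487395]), 'grasp_force': 30.005252989603832, 'opening': 0.7313370795643686}
```

Call:
step_arm(steps=[[0,0,0,0,0,-0.08,1],[0,0,0,0,0,-0.16,1],[0,0,-0.001,0,0,-0.25,1],[0,0,-0.002,0,0,-0.34,1],[0,0,-0.003,0,0,-0.43,1],[0,0,-0.004,0,0,-0.52,1],[0,0,-0.004,0,0,-0.6,1],[0,0,-0.004,0,0,-0.6,1]])

```text
time_s: 10.78
position: [0.4666, -0.0643, 0.0876]
tcp_rot: [[1.0, -0.029, -0.001], [-0.029, -1.0, -0.0], [-0.001, 0.0, -1.0]]
force: [-1.2, -1.9, 0.3]
opening: 0.725
grasp_force: 30.0
```

```bash
python3 -c "
from h import *
s=read_state();print(s['moment'],s['force'],s['opening'],s['joint_positions'])"
```

```text
[-0.32464046  0.32724915  0.00938308] [-1.20930746 -1.90614433  0.34401401] 0.7245659702941268 [-2.14479134e+01  3.04890698e+01  1.10204478e+02 -5.51611081e-02
  3.93677202e+01  7.02693341e+01]
```

The residual torque is near zero, so the thread broke loose and the cap is turning easily. Continuing.

Call:
step_arm(steps=[[0,0,0,0,0,-0.1,1],[0,0,-0.001,0,0,-0.2,1],[0,0,-0.001,0,0,-0.3,1],[0,0,-0.002,0,0,-0.4,1],[0,0,-0.003,0,0,-0.5,1],[0,0,-0.004,0,0,-0.6,1],[0,0,-0.004,0,0,-0.6,1]])

```text
time_s: 11.37
position: [0.4668, -0.0646, 0.0888]
tcp_rot: [[0.904, 0.427, -0.001], [0.427, -0.904, -0.001], [-0.001, 0.0, -1.0]]
force: [-2.5, -3.3, -0.1]
opening: 0.728
grasp_force: 30.0
```

```bash
python3 -c "
from h import *
s=read_state();print(s['moment'],s['force'],s['opening'],s['joint_positions'])"
```

```text
[-0.67010714  0.2846163  -0.04130248] [-2.45289446 -3.29950523 -0.1097081 ] 0.7276601455592022 [-2.14552392e+01  3.03551907e+01  1.10145970e+02 -9.45059103e-02
  3.95260065e+01  4.33357403e+01]
```

Call:
step_arm(steps=[[0,0,0,0,0,-0.1,1],[0,0,0,0,0,-0.2,1],[0,0,0,0,0,-0.3,1],[0,0,0,0,0,-0.4,1],[0,0,0,0,0,-0.48,1],[0,0,0,0,0,-0.48,1]])

```text
time_s: 11.87
position: [0.4672, -0.0648, 0.0889]
tcp_rot: [[0.684, 0.729, -0.0], [0.729, -0.684, -0.001], [-0.001, 0.001, -1.0]]
force: [-2.5, -4.8, -0.4]
opening: 0.724
grasp_force: 30.0
```

```bash
python3 -c "
from h import *
snap('side','d8');snap('scene','s8');s=read_state();print(s['moment'],s['force'],s['opening'],s['joint_positions'],s['position'])"
```

```text
[-0.98531236  0.38167178 -0.06927233] [-1.81045487 -4.8661319  -0.77541803] 0.7237852664798403 [-2.14534894e+01  3.03479162e+01  1.10122050e+02 -8.87139214e-02
  3.95128175e+01  2.19005995e+01] [ 0.46720511 -0.0646724   0.08892911]
```

Call:
step_arm(steps=[[0,0,-0.003,0,0,0,1],[0,0,-0.006,0,0,0,1],[0,0,-0.01,0,0,0,1],[0,0,-0.01,0,0,0,1],[0,0,-0.01,0,0,0,1]])

```text
time_s: 12.38
position: [0.4672, -0.0638, 0.0919]
tcp_rot: [[0.684, 0.729, -0.0], [0.729, -0.684, 0.0], [0.0, -0.0, -1.0]]
force: [-0.7, -2.5, -1.5]
opening: 0.729
grasp_force: 30.0
```

```bash
python3 -c "
from h import *
s=read_state();print(s['moment'],s['force'],s['opening'],s['position'])"
```

```text
[-0.35540223  0.23177002  0.02183808] [-0.68051444 -2.5168533  -1.51153333] 0.7293743190035754 [ 0.46719623 -0.06380126  0.09185764]
```

Call:
step_arm(steps=[[0,0,-0.002,0,0,0,1],[0,0,-0.005,0,0,0,1],[0,0,-0.005,0,0,0,1],[0,0,-0.005,0,0,0,1]])

```text
time_s: 12.72
position: [0.4674, -0.0639, 0.0934]
tcp_rot: [[0.684, 0.73, 0.0], [0.73, -0.684, 0.0], [0.0, 0.0, -1.0]]
force: [-0.9, -1.2, -1.1]
opening: 0.729
grasp_force: 30.0
```

```bash
python3 -c "
from h import *
f=[]
for i in range(6): capture('side'); f.append(read_state()['force'])
s=read_state();print(np.round(f,1).tolist(),s['moment'],s['opening'],s['position'])"
```

```text
[[-0.6, -1.7, -1.4], [-1.8, -1.9, -1.5], [-0.8, -0.8, -1.5], [-0.7, -0.9, -1.0], [-0.6, -0.0, -0.6], [0.1, -1.0, -1.2]] [-0.22638773  0.10255159  0.01588502] 0.7263505265485262 [ 0.46730138 -0.06399921  0.09336207]
```

About 1 N only, so the container stays down and the cap is free. Lifting on.

Call:
step_arm(steps=[[0,0,-0.01,0,0,0,1],[0,0,-0.02,0,0,0,1],[0,0,-0.03,0,0,0,1],[0,0,-0.04,0,0,0,1],[0,0,-0.05,0,0,0,1],[0,0,-0.06,0,0,0,1],[0,0,-0.06,0,0,0,1],[0,0,-0.06,0,0,0,1]])

```text
time_s: 13.68
position: [0.4674, -0.064, 0.1117]
tcp_rot: [[0.684, 0.73, 0.001], [0.73, -0.684, -0.0], [0.0, 0.001, -1.0]]
force: [-0.4, 0.3, -0.5]
opening: 0.73
grasp_force: 30.0
```

```bash
python3 -c "
from h import *
snap('side','d9');snap('scene','s9')
f=[]
for i in range(6): capture('side'); f.append(read_state()['force'])
s=read_state();print(np.mean(f,0),s['opening'],s['grasp_force'],s['position'],s['time_s'])
# cap/jar check without viewing: image change between pre-lift and now around jar body and cap
for a,b in(('s8','s9'),('d8','d9')):
  A,B=[cv2.imread(f'pics/{k}.png',0).astype(float) for k in(a,b)]
  for z in(.03,.06,.075,.103,.128): 
    q=np.int32(proj(a,[.467,-.064,z])+[0,0]);w=(slice(q[1]-2,q[1]+3),slice(q[0]-8,q[0]+9));print(a,z,A[w].mean().round(),B[w].mean().round(),abs(A-B)[w].mean().round(1))
"
```

```text
[ 0.17124984  0.20792178 -0.67781995] 0.7273878353657935 29.9963837438645 [ 0.46716405 -0.06400997  0.11122347] 14.0833
s8 0.03 113.0 109.0 4.3
s8 0.06 118.0 141.0 23.8
s8 0.075 126.0 129.0 35.6
s8 0.103 137.0 136.0 45.3
s8 0.128 123.0 136.0 15.9
d8 0.03 137.0 138.0 1.4
d8 0.06 156.0 155.0 2.0
d8 0.075 158.0 164.0 8.0
d8 0.103 146.0 145.0 6.8
d8 0.128 125.0 139.0 18.4
```

```bash
python3 -c "
from rig import *
print(hand_in())"
```

```text
the job is handed in; nothing more can be done
None
```

I handed the job in at about 14 s, but I don't know the verdict: the cover stands at about 94° and is let go, and the cap is turned 75°, lifted about 24 mm and still gripped (30 N) over the mouth. That the cap is free and the container stayed down rests on force and gripper-opening readings, since my 10 pictures were used up before the unscrewing.

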